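Throw the vent lever on the interlocked sill bank

TASK

Open the vent: on the lever bank on the windowsill, push the lever with the flat paddle handle all the way across, away from you towards the white housing. The cross bar in front of the two levers blocks both of them, so first slide it sideways by its fin as far as it goes, away from the paddle lever. Leave the lever with the round post handle where it is, and do not disturb the green glass tumbler standing beside the bank.

Things in the scene. Friction and masses are not known exactly. Their poses are not given: they have to be found in the camera images.
- paddle_lever: Lever: upright black paddle 10 (x) x 44 (y) x 50 mm on a brass bar 24 wide, 50 mm left or right of the bank's middle. Slides along x (about 3 N), stays put. Origin on plate top under paddle; paddle spans z 15 to 65 mm, bar top z 15, bar reaches 54 ahead, 30 behind. Starts 66-70 mm short (-x) of the gate's centre line; far stop 20 mm short of it. Gate's bar ahead stops it after 2-6 mm.
- post_lever: The other lever, to be left alone: same bar, travel and start, 100 mm beside the paddle lever across the bank's middle. Its handle is an upright black round post, 24 mm diameter, 50 mm tall, spanning z 15 to 65 mm. Origin on the plate's top under the post.
- gate: Brass cross bar 20 (x) x 116 (y) mm ahead of both levers, top at z 15; black fin 30 (x) x 10 (y) mm at its middle, z 15 to 65 mm. Origin on plate top (10 mm over sill) under fin; x away from robot to a white housing 34 mm high, 55 mm ahead; y left; levers share these axes; yaw to 20 degrees. Slides along y (about 3 N), stays put; starts near middle; at each stop 86 mm in y from the lever it frees.
- tumbler: Chunky green glass tumbler, 74 mm diameter, 90 mm tall, loose on a fixed 8 mm thick round bamboo coaster (96 mm diameter), 190 to 230 mm to the left of the middle of the bank (aluminium plate 170 x 230 x 10 mm, fixed on the sill). Origin at the centre of its underside. Not to be disturbed.

How it is judged:
By the outcome, as a careful person would: the job done as asked, in the order asked, and still so for the second after the job is handed in, with the robot touching nothing.
It also fails if it takes over 45 s, if anything falls off the work surface, if the arm or the gripper's body presses on something with over 40 N, if the wrist force passes 120 N, or if a joint passes its speed limit or range.

ROBOT

A 6-joint arm with a two-finger parallel gripper is mounted at the origin on the work surface. World frame = base frame: x ahead of the robot, y to its left, z up, the work surface at z = 0. Lengths are in m, angles in rad, forces in N, time in s.
With the tool pointing down it reaches from about 0.275 to 0.75 m from the base axis. Payload 10.2 kg.
Tool frame: the origin (TCP) lies at the very end of the fingers, on their centre line; the grasp point (between the pads) lies 19 mm behind it; z points along the fingers, y is the line along which they close (so a half turn about z gives the same grasp; the last joint's range is limited). The gripper opens to 88 mm and grips with 3 to 60 N. Pads are 18 mm wide; open, the fingers measure 123 mm over their backs; the gripper's body (75 mm by 187 mm) begins 45 mm behind the grasp point.
Start: joints at [-1.384, 0.313, 1.498, -0, 1.331, -0.223], TCP at [0.209, -0.482, 0.218] pointing down, gripper open.
Joint ranges: [-2.94, 2.94], [-0.97, 2.17], [0.19, 2.56], [-1.23, 4.37], [0.02, 3.11], [-2.88, 2.88]. Speed limits (rad/s): [2.39, 2.39, 3.01, 3.14, 3.14, 3.14].

INTERFACE

Orientations are given as a unit quaternion [x, y, z, w].
In Python, from plant import get_obs, camera, close_job gives the robot as it stands. The module is installed in compiled form; this text tells all that it offers.
- The arm moves only by the tool play_rows, never from a script. Its argument "steps" is a list of rows, each a list of 4 numbers: the shift along the tool's x, y, z in cm, then the turn about the tool's z in degrees. A call has 1 to 20 rows; each row shifts and turns the commanded pose from where the row before left it, along the tool's axes as they then stand; what a row does not reach is not made up. A row lasts 1/10 s, in which the tool goes at most 50 mm and 8.59 degrees, less where a joint would pass 70% of its speed; a pose out of reach is approached as far as the arm can. A call is refused whole if a number of a shift passes 5 or a number of a turn 8.59, either way. A call with a gripper value outside its range is refused whole. "jaw" is the gripper command: -1 is shut, 1 is fully open, values between are in proportion, set as the call begins (left out, the last holds). The fingers move at their own pace and stop on an object; "newtons" is the grip in N (left out, the last holds). Time passes only in rows, so rows that do not move let the fingers close. It gives the time, the measured TCP pose, the force, the opening and the grip force at its end, in the units of the state.
- get_obs(): the state, without advancing time (a new reading comes with each control period).
- camera(name): name is "scene" or "top"; returns a dict with "frame" (420x560x3 uint8, blue, green, red), "z_map" (420x560 float32, m along the optical axis (not along the pixel's ray), 0 where there is no reading), "fx", "fy", "cx", "cy" (pixels), "k1" (the pictures are not rectified: a ray, as slopes to the right and down, at radius r is drawn at 1 + k1 r^2 times it, then the intrinsics apply), "T" (4x4, takes a point from camera to world coordinates). Camera axes: x right, y up, looking along -z (the intrinsics and any distortion apply to the point x, -y, -z); pixel columns grow to the right and rows downward; lengths in m; the calibration is good to about 2 mm. A picture is of the moment at which its call begins.
- close_job(): hands the job in; it is judged then, once.
The state is a dict: "t": time; "joint_pos": joint angles; "dq": joint speeds; "joint_efforts": joint torques, N m; "ee_pos": TCP position; "orientation": TCP orientation; "force": force on the tool from outside, world axes, zero at the start; "torque": the same for the moment, N m; "opening": finger opening in m; "finger_force": force on a finger pad.
Only numpy, scipy, OpenCV 4.12 (cv2) and the standard library are available. Lean on these libraries where they do the work, as an engineer would, in place of code of your own. Each camera call takes 0.05 s, during which the arm holds its last target. There are 200 camera calls.

## Working session

There is one attempt and no reset: what is moved stays moved. The work goes in short steps, Python scripts to look and compute and a tool call to move; the robot and the scene stay as the last step left them, time stands still between calls to the robot, and variables do not carry over. Pictures are saved under pics/ and viewed, at most 10 in all, crops included, and the job is handed in when it is done.

Besides the shell and the picture viewer there is one more tool, called after "Call:" by a JSON object that holds its "api" and its "payload". play_rows: Moves the arm, as the interface text tells. Its arguments: {"type":"object","properties":{"steps":{"type":"array"},"jaw":{"type":"number"},"newtons":{"type":"number"}},"required":["steps"]}

```bash
mkdir -p pics; cat > h.py <<'E'
import numpy as np, cv2
from plant import get_obs, camera, close_job
def world(c):
    H,W=c["z_map"].shape
    u,v=np.meshgrid(np.arange(W),np.arange(H))
    K=np.array([[c["fx"],0,c["cx"]],[0,c["fy"],c["cy"]],[0,0,1]])
    p=np.stack([u,v],-1).reshape(-1,1,2).astype(float)
    n=cv2.undistortPoints(p,K,np.array([c["k1"],0,0,0.])).reshape(H,W,2)
    z=c["z_map"]
    P=np.stack([n[...,0]*z,-n[...,1]*z,-z,np.ones_like(z)],-1)
    return (P@np.array(c["T"]).T)[...,:3]
E
python3 - <<'E'
from h import *
for n in("scene","top"):
    c=camera(n); cv2.imwrite(f"pics/{n}0.png",c["frame"]); np.savez(f"{n}0.npz",W=world(c),f=c["frame"],z=c["z_map"])
    print(n,c["k1"],c["fx"],np.round(c["T"],3).tolist())
print(get_obs())
E
```

```text
scene -0.015320427655159322 413.8305119099977 [[-0.249, -0.851, 0.462, 0.87], [0.969, -0.214, 0.126, 0.206], [-0.008, 0.479, 0.878, 0.641], [0.0, 0.0, 0.0, 1.0]]
top -0.1171171413647365 505.51208748231363 [[0.184, 0.954, -0.235, 0.348], [-0.983, 0.179, -0.041, 0.11], [0.003, 0.238, 0.971, 0.897], [0.0, 0.0, 0.0, 1.0]]
{'t': 0.1, 'joint_pos': array([-1.38439271e+00,  3.13405970e-01,  1.49832440e+00, -7.28050119e-06,
        1.33098257e+00, -2.23405561e-01]), 'dq': array([ 0.00079653, -0.00044134, -0.00295878,  0.00013959, -0.00038918,
       -0.00067525]), 'joint_efforts': array([ 1.87594960e-03, -4.02807820e+01, -2.52647156e+01,  6.94774697e-02,
        3.41829134e-02, -7.06632977e-05]), 'ee_pos': array([ 0.20911941, -0.48130722,  0.21752602]), 'orientation': array([ 9.79080073e-01,  2.03474562e-01,  6.82759309e-06, -5.60111404e-04]), 'force': array([-0.17343478, -0.30134805, -0.39927271]), 'torque': array([-0.01022279, -0.04024266, -0.00647897]), 'finger_force': 0.0, 'opening': 0.08834979030868165}
```

View pics/top0.png

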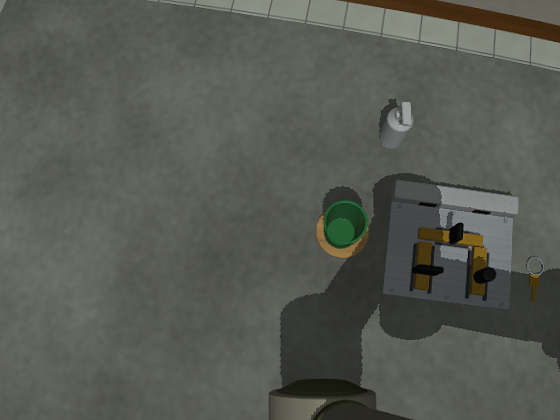

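View pics/scene0.png

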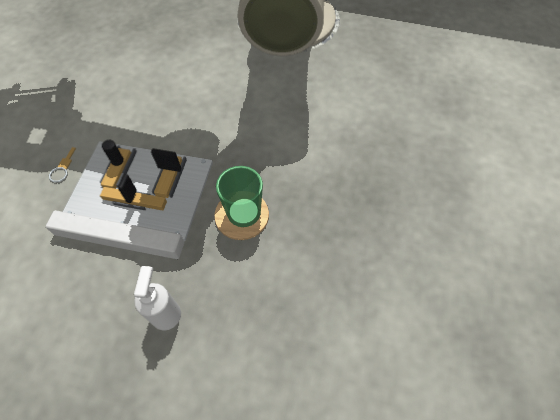

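The top view shows the paddle at about (428,270), the post at (484,275), the fin at (456,233) and the tumbler at (345,222). The paddle lever is the left one, so the gate goes right (-y). Next I measure these in world coordinates.

```bash
python3 - <<'E'
from h import *
for n in("top","scene"):
    d=np.load(n+"0.npz"); W,f=d["W"],d["f"].astype(int)
    ok=(d["z"]>0)
    m=ok&(f.max(-1)<70)&(W[...,2]>.066)&(W[...,2]<.085)
    m[:, :370]=0 if n=="top" else m[:,:370]
    if n=="scene": m[:130]=0;m[:,215:]=0
    k,l,s,c=cv2.connectedComponentsWithStats(m.astype(np.uint8))
    print(n)
    for i in range(1,k):
        if s[i,4]<12: continue
        P=W[l==i]; r=cv2.minAreaRect((P[:,:2]*1000).astype(np.float32))
        print("blk",c[i].round(),s[i,4],P.mean(0).round(4),np.round(r[0],1),np.round(r[1],1),round(r[2],1))
    def rect(name,m):
        k,l,s,c=cv2.connectedComponentsWithStats(m.astype(np.uint8))
        for i in range(1,k):
            if s[i,4]<60: continue
            P=W[l==i]; r=cv2.minAreaRect((P[:,:2]*1000).astype(np.float32))
            print(name,c[i].round(),s[i,4],P.mean(0).round(4),np.round(r[0],1),np.round(r[1],1),round(r[2],1))
    br=ok&(f[...,2]-f[...,0]>50)&(W[...,2]>.019)&(W[...,2]<.032)
    rect("brass",br)
    z=W[...,2]
    rect("housing",ok&(z>.038)&(z<.055)&(f.min(-1)>110))
    rect("glass",ok&(z>.085)&(z<.11)&(f[...,1]-f[...,2]>30))
E
cat > /dev/null; python3 - <<'E'
import cv2
a=cv2.imread("pics/top0.png")[165:315,370:525]
cv2.imwrite("pics/c0.png",cv2.resize(a,None,fx=3.8,fy=3.8,interpolation=cv2.INTER_CUBIC))
E
```

```text
top
blk [459. 231.] 119 [ 0.5678 -0.1422  0.074 ] [ 568.4 -143. ] [28.7 10.4] 2.3
blk [430. 268.] 180 [ 0.4968 -0.1003  0.0745] [ 497.6 -100.7] [10.3 44. ] 2.5
blk [488. 274.] 161 [ 0.5046 -0.2     0.0746] [ 505.4 -201.1] [21.8 22. ] 87.5
brass [434. 234.] 302 [ 0.5672 -0.1137  0.0255] [ 566.8 -113.6] [21.1 53.2] 4.6
brass [476. 250.] 525 [ 0.5525 -0.1911  0.0256] [ 553.  -190.3] [70.7 46.8] 34.0
brass [424. 253.] 265 [ 0.5308 -0.0999  0.0257] [ 530.7 -100. ] [40.  22.9] 3.3
brass [422. 281.] 180 [ 0.4803 -0.1024  0.0258] [ 480.1 -102.4] [24.8 22.4] 3.0
brass [477. 288.] 130 [ 0.4855 -0.2009  0.0255] [ 487.3 -201.3] [22.5 21.8] 2.6
glass [345. 220.] 479 [0.546  0.0518 0.0967] [543.2  51.5] [71.3 71.1] 38.5
scene
blk [108. 145.] 133 [ 0.5078 -0.1971  0.0723] [ 506.7 -198.9] [19.8 21.5] 10.3
blk [163. 153.] 165 [ 0.4995 -0.0982  0.0717] [498.4 -98.5] [11.3 43.2] 3.6
blk [123. 182.] 110 [ 0.5708 -0.1407  0.0719] [ 570.5 -141.3] [10.7 28. ] 89.3
brass [124. 153.] 70 [ 0.4862 -0.1949  0.0234] [ 484.  -194.4] [33.9 15.3] 44.9
brass [111. 183.] 522 [ 0.5535 -0.1892  0.0233] [ 550.5 -189.4] [85.3 41.1] 24.7
brass [164. 182.] 324 [ 0.5284 -0.0974  0.0236] [527.1 -97.3] [50.2 24. ] 2.6
brass [148. 200.] 327 [ 0.5696 -0.1108  0.0234] [ 568.7 -111.5] [20.3 55.1] 2.8
housing [244. 216.] 110 [0.5715 0.0661 0.0472] [570.1  64.7] [10.2 42.8] 24.2
housing [166. 316.] 133 [0.7568 0.0033 0.0462] [754.2   0.8] [16.8 45.2] 62.8
glass [239. 185.] 643 [0.5437 0.0528 0.0938] [545.   53.7] [72.7 71.8] 74.3
```

View pics/c0.png

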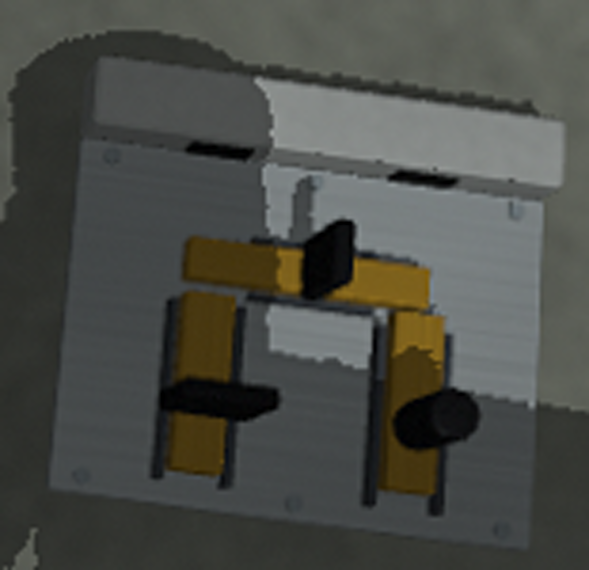

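Call:
{"api": "play_rows", "payload": {"steps": [[0, 0, 0, -8.5], [0, 0, 0, -8.5], [0, 0, 0, -8.5], [0, 0, 0, -8.5], [0, 0, 0, -8.5], [0, 0, 0, -8.5], [0, 0, 0, -8.5], [0, 0, 0, -8.5], [0, 0, 0, -1.5], [0, 0, 0, 0]], "jaw": -1, "newtons": 20}}

```text
t: 1.1
ee_pos: [0.2091, -0.4815, 0.2178]
orientation: [0.689, 0.724, 0.0, -0.0]
force: [-0.9, 0.5, -0.1]
opening: 0.0103
finger_force: 0.0
```

Call:
{"api": "play_rows", "payload": {"steps": [[1.5, 1.7, 0, 0], [3.1, 3.4, 0.5, 0], [3.1, 3.4, 0.5, 0], [3.1, 3.4, 0.5, 0], [3.1, 3.4, 0.5, 0], [3.1, 3.4, 0.5, 0], [3.1, 3.4, 0.5, 0], [3.1, 3.4, 0.5, 0], [3.1, 3.4, 0.5, 0], [3.1, 3.4, 0.5, 0], [3.1, 3.4, 0.5, 0], [1.5, 1.7, 0.5, 0], [0, 0, 0, 0], [0, 0, 0, 0]]}}

```text
t: 2.5
ee_pos: [0.5647, -0.1227, 0.1628]
orientation: [0.689, 0.725, -0.0, -0.0]
force: [0.1, -0.8, -0.2]
opening: 0.0006
finger_force: 0.0
```

Call:
{"api": "play_rows", "payload": {"steps": [[0.5, 0.5, 2, 0], [0, 0, 4, 0], [0, 0, 4, 0], [0, 0, 2, 0], [0, 0, 0, 0], [0, 0, 0, 0]]}}

```text
t: 3.1
ee_pos: [0.5698, -0.1184, 0.0442]
orientation: [0.689, 0.725, 0.0, 0.001]
force: [0.2, 0.3, 0.7]
opening: 0.0007
finger_force: 0.0
```

```bash
python3 - <<'E'
from h import *
a=[camera(n)["frame"] for n in("top","scene")]
b=[cv2.resize(a[0][140:320,370:540],(390,413)),cv2.resize(a[1][110:290,30:200],(390,413))]
cv2.imwrite("pics/c1.png",np.hstack(b))
E
```

```text
(no output)
```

View pics/c1.png

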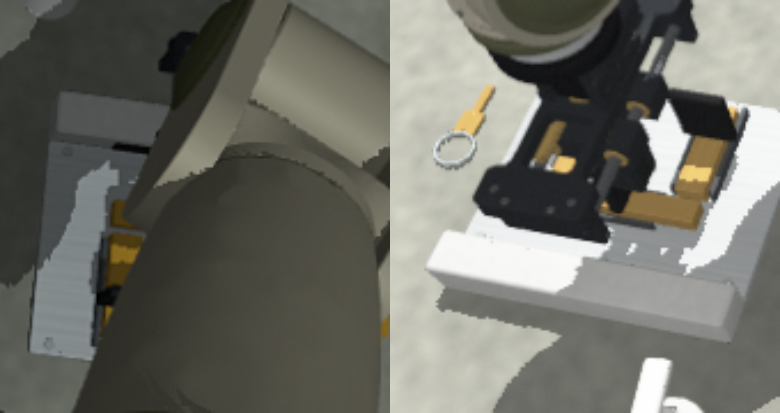

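The fingers are down just left of the fin, clear of both levers. Next I push right.

Call:
{"api": "play_rows", "payload": {"steps": [[-0.5, 0, 0, 0], [-0.5, 0, 0, 0], [-0.5, 0, 0, 0], [-0.5, 0, 0, 0]]}}

```text
t: 3.6
ee_pos: [0.5709, -0.1375, 0.0434]
orientation: [0.689, 0.725, 0.0, 0.0]
force: [-0.6, 2.3, 1.3]
opening: 0.0005
finger_force: 1.5
```

Call:
{"api": "play_rows", "payload": {"steps": [[-0.5, 0, 0, 0], [-0.5, 0, 0, 0], [-0.5, 0, 0, 0], [-0.5, 0, 0, 0], [0, 0, 0, 0]]}}

```text
t: 4.1
ee_pos: [0.5718, -0.1581, 0.0429]
orientation: [0.689, 0.725, -0.0, 0.0]
force: [-0.7, -0.7, 0.9]
opening: 0.0002
finger_force: 0.0
```

Call:
{"api": "play_rows", "payload": {"steps": [[-0.2, 0, 0, 0], [-0.2, 0, 0, 0], [-0.1, 0, 0, 0], [0, 0, 0, 0]]}}

```text
t: 4.5
ee_pos: [0.5719, -0.1623, 0.0429]
orientation: [0.688, 0.725, -0.0, -0.0]
force: [0.1, 1.8, 0.1]
opening: 0.0006
finger_force: 0.7
```

Call:
{"api": "play_rows", "payload": {"steps": [[-0.2, 0, 0, 0], [-0.2, 0, 0, 0], [0, 0, 0, 0]]}}

```text
t: 4.8
ee_pos: [0.5721, -0.1665, 0.0429]
orientation: [0.689, 0.725, -0.0, -0.0]
force: [-0.3, 2.1, -1.1]
opening: 0.0004
finger_force: 0.6
```

Call:
{"api": "play_rows", "payload": {"steps": [[-0.2, 0, 0, 0], [-0.1, 0, 0, 0], [0, 0, 0, 0]]}}

```text
t: 5.1
ee_pos: [0.5722, -0.1682, 0.0429]
orientation: [0.689, 0.725, 0.001, -0.001]
force: [-0.5, 8.3, 1.6]
opening: 0.0006
finger_force: 4.0
```

Call:
{"api": "play_rows", "payload": {"steps": [[-0.1, 0, 0, 0], [0, 0, 0, 0]]}}

```text
t: 5.3
ee_pos: [0.5722, -0.1683, 0.0429]
orientation: [0.688, 0.725, 0.001, -0.002]
force: [-1.0, 12.3, 1.5]
opening: 0.0003
finger_force: 6.1
```

The fin is at its stop (force rising, position fixed, matching the predicted end). Now I back off, lift and go behind the paddle.

Call:
{"api": "play_rows", "payload": {"steps": [[1, 0, 0, 0], [1, 0, 0, 0], [0, 0, -3, 0], [0, 0, -3, 0], [0, 0, -3, 0], [1.6, -3, 0, 0], [1.6, -4, 0, 0], [0, -3.6, 0, 0], [0, 0, 0, 0], [0, 0, 0, 0]]}}

```text
t: 6.3
ee_pos: [0.4644, -0.1241, 0.1337]
orientation: [0.689, 0.725, 0.0, 0.001]
force: [0.7, -0.5, -0.5]
opening: 0.0006
finger_force: 0.0
```

```bash
python3 - <<'E'
from h import *
c=camera("scene");a=c["frame"];W=world(c)
z=W[...,2];f=a.astype(int)
m=(c["z_map"]>0)&(f.max(-1)<70)&(z>.062)&(z<.08)
m[:100]=0;m[:,215:]=0
k,l,s,q=cv2.connectedComponentsWithStats(m.astype(np.uint8))
for i in range(1,k):
    if s[i,4]>15: print(q[i].round(),s[i,4],W[l==i].mean(0).round(4))
cv2.imwrite("pics/c2.png",cv2.resize(a[60:290,20:260],None,fx=2.5,fy=2.5))
E
```

```text
[109. 146.] 137 [ 0.5088 -0.1962  0.0713]
[164. 154.] 173 [ 0.5005 -0.0974  0.0705]
[101. 179.] 121 [ 0.5735 -0.1798  0.0702]
```

View pics/c2.png

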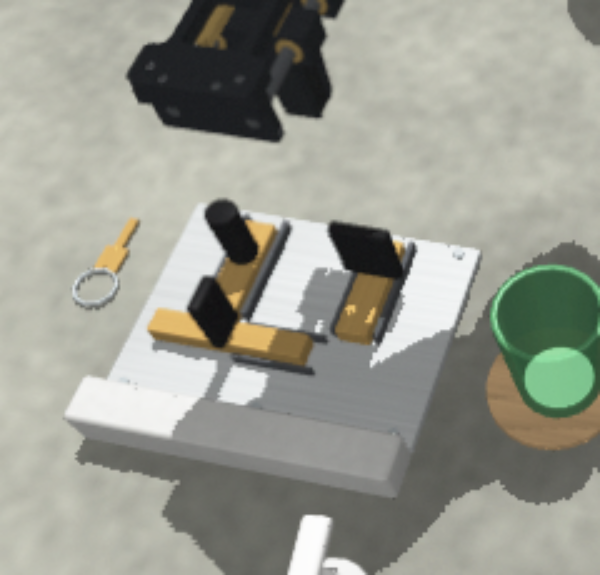

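The gate now sits right, and the fin-to-paddle offset across the bank is 86 mm, so the paddle lever's path is clear. Next I line up behind the paddle, then descend.

Call:
{"api": "play_rows", "payload": {"steps": [[2.4, 0, 0, 0], [0, 0, 0, 0], [0, 0, 3, 0], [0, 0, 3, 0], [0, 0, 2.8, 0], [0, 0, 0, 0], [0, 0, 0, 0]]}}

```text
t: 7.05
ee_pos: [0.4634, -0.1003, 0.0455]
orientation: [0.688, 0.725, 0.0, 0.0]
force: [-0.1, -0.3, 0.0]
opening: 0.0007
finger_force: 0.0
```

Call:
{"api": "play_rows", "payload": {"steps": [[0, 0.5, 0, 0], [0, 0.5, 0, 0], [0, 0.5, 0, 0], [0, 0.5, 0, 0], [0, 0.5, 0, 0], [0, 0.5, 0, 0], [0, 0, 0, 0]]}}

```text
t: 7.75
ee_pos: [0.4933, -0.0982, 0.045]
orientation: [0.688, 0.725, 0.0, 0.0]
force: [0.4, 0.6, -0.1]
opening: 0.0004
finger_force: 0.0
```

Call:
{"api": "play_rows", "payload": {"steps": [[0, 0.4, 0, 0], [0, 0.4, 0, 0], [0, 0.4, 0, 0], [0, 0.4, 0, 0], [0, 0.4, 0, 0]]}}

```text
t: 8.25
ee_pos: [0.5129, -0.0972, 0.0449]
orientation: [0.688, 0.725, -0.0, -0.0]
force: [-3.4, -0.9, 0.4]
opening: 0.0006
finger_force: 1.5
```

Call:
{"api": "play_rows", "payload": {"steps": [[0, 0.2, 0, 0], [0, 0.2, 0, 0], [0, 0.2, 0, 0]]}}

```text
t: 8.55
ee_pos: [0.5187, -0.097, 0.045]
orientation: [0.688, 0.725, -0.0, -0.0]
force: [-1.8, -1.1, -0.6]
opening: 0.0004
finger_force: 1.3
```

Call:
{"api": "play_rows", "payload": {"steps": [[0, 0.2, 0, 0], [0, 0.2, 0, 0], [0, 0.1, 0, 0]]}}

```text
t: 8.85
ee_pos: [0.5237, -0.0967, 0.045]
orientation: [0.688, 0.725, -0.0, 0.0]
force: [-2.4, -0.9, -0.9]
opening: 0.0001
finger_force: 1.3
```

Call:
{"api": "play_rows", "payload": {"steps": [[0, 0.2, 0, 0], [0, 0, 0, 0]]}}

```text
t: 9.05
ee_pos: [0.5258, -0.0966, 0.045]
orientation: [0.689, 0.725, 0.0, 0.0]
force: [-1.4, -2.1, 0.5]
opening: 0.0004
finger_force: 0.6
```

Call:
{"api": "play_rows", "payload": {"steps": [[0, 0.2, 0, 0], [0, 0.1, 0, 0], [0, 0, 0, 0]]}}

```text
t: 9.35
ee_pos: [0.5279, -0.0964, 0.045]
orientation: [0.688, 0.725, -0.001, -0.001]
force: [-6.2, -2.3, 2.6]
opening: 0.0006
finger_force: 3.6
```

Call:
{"api": "play_rows", "payload": {"steps": [[0, 0.2, 0, 0], [0, 0, 0, 0]]}}

```text
t: 9.55
ee_pos: [0.5283, -0.0963, 0.0449]
orientation: [0.688, 0.725, -0.002, -0.003]
force: [-16.7, -4.7, 9.3]
opening: 0.0004
finger_force: 9.0
```

Force is rising with no further motion, so the lever is at its far stop. Back off, lift and check.

Call:
{"api": "play_rows", "payload": {"steps": [[0, -0.5, 0, 0], [0, -1.5, 0, 0], [0, -1, 0, 0], [0, 0, -3, 0], [0, 0, -4, 0], [0, 0, -3, 0], [0, -4, -2, 0], [0, -4, 0, 0], [0, 0, 0, 0], [0, 0, 0, 0]]}}

```text
t: 10.55
ee_pos: [0.421, -0.1022, 0.1656]
orientation: [0.689, 0.725, 0.0, 0.001]
force: [-0.3, -0.1, -0.0]
opening: 0.0006
finger_force: 0.0
```

```bash
python3 - <<'E'
from h import *
c=camera("scene");a=c["frame"];W=world(c)
z=W[...,2];f=a.astype(int)
m=(c["z_map"]>0)&(f.max(-1)<70)&(z>.062)&(z<.08)
m[:100]=0;m[:,215:]=0
k,l,s,q=cv2.connectedComponentsWithStats(m.astype(np.uint8))
for i in range(1,k):
    if s[i,4]>15: print(q[i].round(),s[i,4],W[l==i].mean(0).round(4))
P=W[(c["z_map"]>0)&(z>.085)&(z<.11)&(f[...,1]-f[...,2]>30)];print("glass",P.mean(0))
cv2.imwrite("pics/c3.png",cv2.resize(a[60:290,20:280],None,fx=2.5,fy=2.5))
E
```

```text
[109. 146.] 143 [ 0.5089 -0.1961  0.0713]
[101. 179.] 123 [ 0.5735 -0.1798  0.0701]
[154. 178.] 184 [ 0.5501 -0.0944  0.0705]
glass [0.54355826 0.05316743 0.09373728]
```

View pics/c3.png

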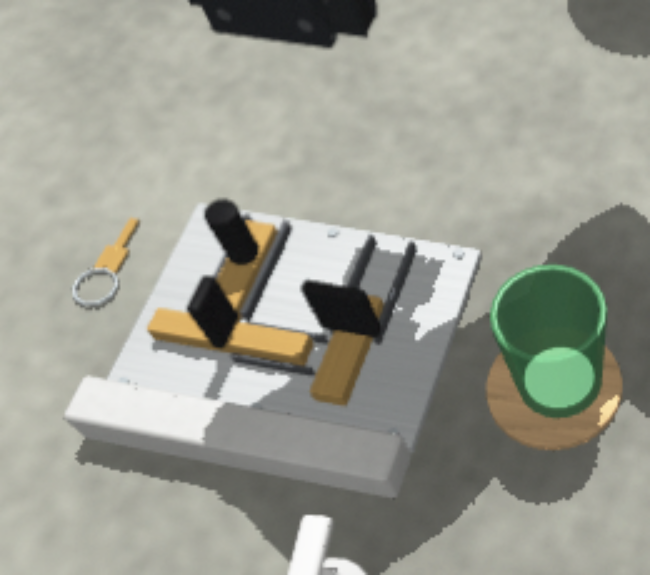

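The lever is at its stop: it moved 50 mm and ends about 19 mm short of the gate line. The gate, post and tumbler are where they should be.

```bash
python3 -c "
from plant import close_job
print(close_job())"
```

```text
the job is handed in; nothing more can be done
None
```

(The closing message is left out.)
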